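Close the screw cap of a pressure vessel

ROBOT

A 6-joint arm with a two-finger parallel gripper is mounted at the origin on a cart in front of the work surface, level with it; the furniture and walls round the work are solid. World frame = base frame: x ahead of the robot, y to its left, z up, the work surface at z = 0. Lengths are in m, angles in rad, forces in N, time in s.
With the tool pointing down it reaches from about 0.3 to 0.875 m from the base axis. Payload 6.4 kg.
Tool frame: the origin (TCP) lies at the very end of the fingers, on their centre line; the grasp point (between the pads) lies 19 mm behind it; y points along the fingers, x is the direction in which the jaws open and shut, and the axes are right-handed (so a half turn about y gives the same grasp; the last joint's range is limited). The gripper opens to 85 mm and grips with 20 to 120 N. Pads are 22 mm wide; open, the fingers measure 114 mm over their backs; the gripper's body (76 mm by 85 mm) begins 54 mm behind the grasp point. The pads swing forward as they close: fully open they stand 13 mm farther back than shut.
Start: joints at [1.031, 0.181, 1.607, -0, 1.354, -0.206], TCP at [0.188, 0.543, 0.231] pointing down, gripper open.
Joint ranges: [-2.99, 2.99], [-0.89, 2.07], [0.3, 2.58], [-1.14, 4.28], [0, 2.63], [-3.12, 3.12]. Speed limits (rad/s): [2.57, 2.57, 3.01, 3.14, 3.14, 3.14].

INTERFACE

Orientations are given as a rotation vector (axis times angle).
In Python, from bench import status, vision, workorder gives the robot as it stands. The module is installed in compiled form; this text tells all that it offers.
- The arm moves only by the tool move_arm, never from a script. Its argument "targets" is a list of rows, each an object of numbers: "x", "y", "z": the shift along the tool's x, y, z in units of 40 mm (1.0 is 40 mm); "wx", "wy", "wz": the turn, a rotation vector about the tool's x, y, z in units of 5 degrees (1.0 is 5 degrees); "fingers": the finger opening in mm, from 0 to 85.4. In form: [{"x": .., "y": .., "z": .., "wx": .., "wy": .., "wz": .., "fingers": ..}, ...]. A call has 1 to 8 rows; each row shifts and turns the pose as measured when the row begins, along the tool's axes as they then stand; what a row does not reach is not made up. A row lasts 1/10 s, in which the tool goes at most 50 mm and 8.59 degrees, less where a joint would pass 70% of its speed; a pose out of reach is approached as far as the arm can. A call is refused whole if a number of a shift passes 1 or a number of a turn 1, either way. A call with a gripper value outside its range is refused whole. The fingers move at their own pace and stop on an object; "force" is the grip in N (left out, the last holds). Time passes only in rows, so rows that do not move let the fingers close. It gives the time, the measured TCP pose, the force and the opening at its end, in the units of the state.
- status.observe(): the state, without advancing time (a new reading comes with each control period).
- vision.snapshot(name): name is "scene" or "top" or "wrist"; returns (picture, depth): 480x640x3 uint8, blue, green, red; 480x640 float32, m along the optical axis (not along the pixel's ray), 0 where there is no reading.
- vision.get_calibration(name): a dict with "camera_matrix" (3x3 intrinsics, pixels), "rvec" (rotation vector, rad) and "tvec" (3), from world to camera coordinates, as OpenCV has them; the wrist camera has in their place "hand_eye" (4x4, takes a point from camera to tool coordinates, whose origin is the TCP and whose axes are the tool frame's). Camera axes: x right, y down, z forward; pixel columns grow to the right and rows downward; lengths in m; the calibration is good to about 2 mm. A picture is of the moment at which its call begins: read the wrist's pose just before it. get_calibration takes no time and is no camera call.
- workorder.sign_off(): hands the job in, once; it reports no verdict.
The state is a dict: "t": time; "q": joint angles; "dq": joint speeds; "tau": joint torques, N m; "tcp_pos": TCP position; "tool_rot": TCP orientation; "ft_force": force on the tool from outside, world axes, zero at the start; "wrist_torque": the same for the moment, N m; "finger_gap": finger opening in m.
Only numpy, scipy, OpenCV 4.12 (cv2) and the standard library are available. Lean on these libraries where they do the work, as an engineer would, in place of code of your own. Each camera call takes 0.05 s, during which the arm holds its last target.

TASK

Close the small steel pressure vessel standing in the bench holder: set the loose steel cap level on its neck, turn the cap back (counter-clockwise from above) until it drops into the start of the thread, then screw it clockwise until it is fully home on the rim. Let go of it, and leave the crucible, the wrench and the bottle where they are.

Things in the scene. Friction and masses are not known exactly. Their poses are not given: they have to be found in the camera images.
- cap: Loose steel screw cap, 55.5 mm tall, upright. Origin: centre of the skirt's lower edge, z up. Knurled skirt 69 mm outside, 61.5 mm inside; top plate from 24.2 to 29.5 mm above the origin. Inside the skirt, unseen from above, three lugs 120 degrees apart, 10 mm wide, 4 mm thick, undersides 2 mm above the origin, reaching in to 25.5 mm from the axis. 0.2 to 0.33 kg.
- cap_grip (a point): Middle of the hexagonal grip that stands on the cap's plate, on the axis, 42.5 mm above the cap's origin; axes as the cap's. The hexagon is 26 mm tall (13 mm up and down from here), 36 mm across flats, 41.6 mm across corners; its flats face the x axis and every 60 degrees from it.
- rim (a point): Centre of the rim (top of the neck) of the upright steel vessel, 100 mm above the worktop. The vessel is clamped in a grey holder (base plate 130 x 110 x 12 mm) and cannot move or turn. Neck 42 mm across at the top, widening to 48 mm 4 mm lower; body 66 mm across up to 27 mm below the rim. z is up; the yaw is the holder's and says nothing about the thread.
- land (a point): On the axis, 8 mm below the rim: the height of a flat ring, 58 mm across, round the neck. It has three 34 degree gaps (thread starts) 120 degrees apart, at an unknown angle to the cap's lugs, and beside each a 6 degree tooth 3 mm high. Resting on the ring, the cap's origin is 9.5 mm below the rim (6.5 mm on the teeth); dropped into the gaps, about 18 mm.
- home (a point): On the axis, 24.2 mm below the rim: where the cap's origin is when fully home. Right-hand thread, 30 mm a turn, 1 mm play; home is about 75 degrees clockwise of the drop; 10 to 15 further it stops solid. On the ring, clockwise is blocked by the teeth; counter-clockwise slides level, 110 degrees at most, until support vanishes at the gaps; 5 to 15 degrees on, teeth stop it there.
- crucible_0: White ceramic crucible, 39 mm across, 28 mm tall, bystander. Origin: centre of its underside.
- wrench_1: Steel open-end wrench lying flat, 152 mm long along its y axis, 32 mm wide, 7 mm thick, bystander. Origin: centre of its underside.
- reagent_bottle_2: Small reagent bottle with a dark cap, 45 mm across, 80 mm tall, bystander. Origin: centre of its underside.
Mind the look-alikes: they are no part of the job. Leave any brown or orange look-alike of the cap alone.

How it is judged:
On the way:
1. the cap rests level on the vessel's neck, not yet screwed down (horizontal distance between cap and rim below 0.004 m and z of cap in the frame of rim between -0.021 and -0.005 m and angle between cap's own z axis and vertical below 0.08 rad), for 0.2 s.
At the end, for the whole second after the job is handed in: The cap is screwed fully home on the vessel: its origin at least 23.2 mm below the rim point (24.2 mm when its plate lies on the rim), within 3 mm of the vessel's axis, level within 0.04 rad, at rest and released (z of cap in the frame of rim below -0.0232 m and horizontal distance between cap and rim below 0.003 m and angle between cap's own z axis and vertical below 0.04 rad and linear speed of cap below 0.01 m/s); the robot touches nothing.
It fails at once if the crucible is shifted by more than 30 mm (distance of crucible_0 from where it was at the start of the episode above 0.03 m).
It fails at once if the wrench is shifted by more than 30 mm (distance of wrench_1 from where it was at the start of the episode above 0.03 m).
It fails at once if the bottle is shifted by more than 30 mm (distance of reagent_bottle_2 from where it was at the start of the episode above 0.03 m).
It also fails if it takes over 61 s, if anything falls off the work surface, if the arm or the gripper's body presses on something with over 40 N, if the wrist force passes 120 N, or if a joint passes its speed limit or range.

## Working session

There is one attempt and no reset: what is moved stays moved. The work goes in short steps, Python scripts to look and compute and a tool call to move; the robot and the scene stay as the last step left them, time stands still between calls to the robot, and variables do not carry over. Pictures are saved under pics/ and viewed, and the job is handed in when it is done.

Besides the shell and the picture viewer there is one more tool, called as name([rows], argument=value, ...), one row to a line, values as JSON. move_arm: Moves the arm, as the interface text tells. Its arguments: {"type":"object","properties":{"targets":{"type":"array","items":{"type":"object","properties":{"x":{"type":"number"},"y":{"type":"number"},"z":{"type":"number"},"wx":{"type":"number"},"wy":{"type":"number"},"wz":{"type":"number"},"fingers":{"type":"number"}}}},"force":{"type":"number"}},"required":["targets"]}

```bash
mkdir -p pics; python3 - <<'E'
from bench import status,vision
import cv2,numpy as np
s=status.observe();print(s)
for n in("scene","top"):
    p,d=vision.snapshot(n);cv2.imwrite(f"pics/{n}0.png",p);np.save(f"pics/{n}0.npy",d)
    print(vision.get_calibration(n))
print(vision.get_calibration("wrist"))
E
```

```text
{'t': 0.0, 'q': array([ 1.03067896e+00,  1.81592626e-01,  1.60802096e+00, -2.67076708e-05,
        1.35383427e+00, -2.06313241e-01]), 'dq': array([-0.00191482, -0.00060348, -0.00160479, -0.00073528,  0.00095184,
       -0.00047035]), 'tau': array([-2.21005248e-03, -4.44854379e+01, -3.51340020e+01, -4.56611569e-04,
        8.86746333e-03, -5.34723438e-05]), 'tcp_pos': array([0.18808895, 0.54275762, 0.23034891]), 'tool_rot': array([-1.34961131, -0.95859421,  0.96139131]), 'ft_force': array([-0.77580006,  0.25255446,  0.59849079]), 'wrist_torque': array([-0.02001661, -0.02629997, -0.01727876]), 'finger_gap': 0.08505478520352817}
{'camera_matrix': array([[493.28032844,   0.        , 323.48066486],
       [  0.        , 493.28032844, 234.97359058],
       [  0.        ,   0.        ,   1.        ]]), 'rvec': array([ 1.83813623, -1.01326642,  0.63482798]), 'tvec': array([-0.33812883,  0.28320335,  0.69881537])}
{'camera_matrix': array([[552.39181961,   0.        , 304.92783541],
       [  0.        , 552.39181961, 231.30616967],
       [  0.        ,   0.        ,   1.        ]]), 'rvec': array([ 2.18390792, -2.15199646,  0.15440176]), 'tvec': array([-0.10434377,  0.51618167,  1.04871194])}
{'camera_matrix': array([[364.67265145,   0.        , 326.72788514],
       [  0.        , 364.67265145, 236.82289387],
       [  0.        ,   0.        ,   1.        ]]), 'hand_eye': array([[ 9.99999707e-01,  7.15721563e-04, -2.70949092e-04,
        -2.94048197e-04],
       [ 4.49130857e-04, -2.62198463e-01,  9.65013867e-01,
        -1.44007583e-01],
       [ 6.19638798e-04, -9.65013706e-01, -2.62198708e-01,
         6.64134529e-02],
       [ 0.00000000e+00,  0.00000000e+00,  0.00000000e+00,
         1.00000000e+00]])}
```

View pics/scene0.png

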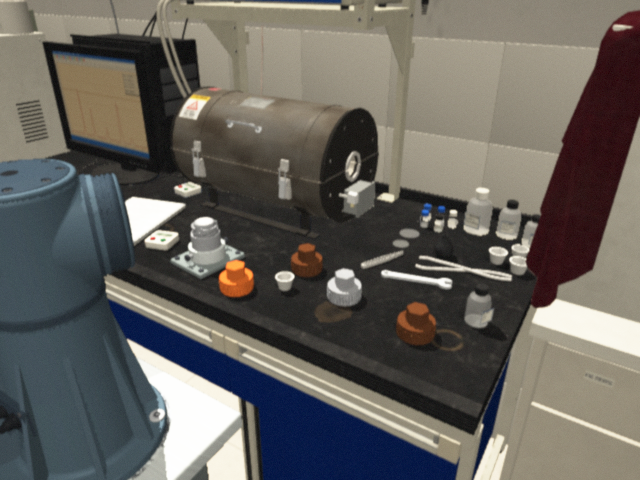

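View pics/top0.png

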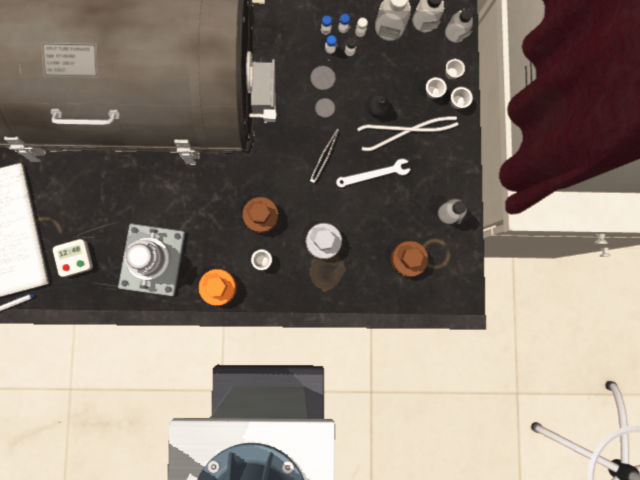

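The steel cap is at scene (344,287) and top (323,240). The look-alikes are orange at top (217,287), and brown at (261,214) and (410,259). The steel vessel is at top (147,257) and the crucible at (261,260). Wrench (375,173) and bottle (452,211) are to the right. Only the grey-steel one fits the description, so I'll crop it and measure.

```bash
cat > h.py <<'E'
import numpy as np,cv2
from bench import status,vision
def cal(n):
    c=vision.get_calibration(n);R=cv2.Rodrigues(c['rvec'])[0];return c['camera_matrix'],R,c['tvec'].reshape(3)
def ray(n,uv):
    K,R,t=cal(n);d=R.T@np.linalg.inv(K)@np.array([uv[0],uv[1],1.]);return -R.T@t,d
def onplane(n,uv,z):
    o,d=ray(n,uv);return o+d*(z-o[2])/d[2]
def proj(n,P):
    K,R,t=cal(n);p=K@(R@np.array(P,float)+t);return p[:2]/p[2]
def cloud(n,d):
    K,R,t=cal(n);v,u=np.mgrid[:480,:640];P=np.stack([(u-K[0,2])/K[0,0]*d,(v-K[1,2])/K[1,1]*d,d],-1)
    return (P-t)@R
E
python3 - <<'E'
from h import *
p=cv2.imread('pics/top0.png');d=np.load('pics/top0.npy')
a=cv2.resize(p[200:300,280:370],None,fx=4,fy=4,interpolation=cv2.INTER_CUBIC)
b=cv2.resize(p[215:315,105:205],None,fx=4,fy=4,interpolation=cv2.INTER_CUBIC)
cv2.imwrite('pics/crop0.png',np.hstack([a,b]))
C=cloud('top',d)
for n,(u,v) in dict(cap=(323,240),ves=(147,257),vesb=(165,285),cruc=(261,260),bott=(452,211),tab=(280,300)).items(): print(n,C[v,u].round(4))
print(proj('top',[.188,.543,.23]))
for n,z0,z1,box in(('cap',.045,.062,(280,200,370,290)),('capskirt',.02,.045,(280,200,370,290)),('rim',.094,.108,(105,215,205,315))):
    m=(C[...,2]>z0)&(C[...,2]<z1);mm=np.zeros_like(m);mm[box[1]:box[3],box[0]:box[2]]=1;m&=mm
    q=C[m];print(n,len(q),np.median(q,0).round(4),q.min(0).round(4),q.max(0).round(4))
    (c,r)=cv2.minEnclosingCircle(q[:,:2].astype(np.float32));print(c,r,cv2.minAreaRect(q[:,:2].astype(np.float32)))
E
```

```text
cap [ 0.4986 -0.1311  0.0555]
ves [0.4576 0.1894 0.1036]
vesb [0.4096 0.1749 0.0164]
cruc [ 0.462  -0.0106  0.0063]
bott [ 0.5577 -0.3781  0.0633]
tab [ 0.3835 -0.0497 -0.0013]
[-119.43925154  425.68930801]
cap 313 [ 0.5003 -0.1329  0.0556] [ 0.4813 -0.1522  0.0458] [ 0.5186 -0.1138  0.0617]
(0.5003775954246521, -0.13248904049396515) 0.020294932648539543 ((0.49989014863967896, -0.1324143409729004), (0.03564843907952309, 0.03938926383852959), 72.09651947021484)
capskirt 661 [ 0.4965 -0.1306  0.0298] [ 0.4663 -0.166   0.0206] [ 0.5336 -0.099   0.0426]
(0.5002685785293579, -0.13241462409496307) 0.03491731360554695 ((0.49990299344062805, -0.13262736797332764), (0.06711623072624207, 0.06711463630199432), 1.6070528030395508)
rim 593 [0.459  0.2056 0.0997] [0.4324 0.1772 0.094 ] [0.4874 0.2353 0.1057]
(0.4598528742790222, 0.20623987913131714) 0.0292296651750803 ((0.4590032994747162, 0.20534223318099976), (0.053348906338214874, 0.0555422343313694), 65.47998809814453)
```

View pics/crop0.png

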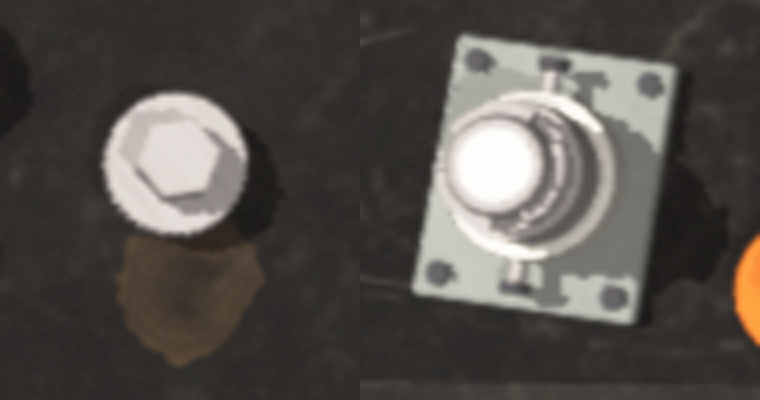

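The crop shows the grey steel cap with its hexagonal grip centred near top (323,240), and the vessel's bright neck top near top (138,256). Next I'll refine the hexagon yaw and both centres.

```bash
python3 - <<'E'
from h import *
for n in('top','scene'):
    p=cv2.imread(f'pics/{n}0.png');d=np.load(f'pics/{n}0.npy');C=cloud(n,d)
    for nm,c,z,rr in(('hex',(.500,-.1325),.0555,.03),('rim',(.459,.206),.1,.029)):
        m=(abs(C[...,2]-z)<.0035)&(np.hypot(C[...,0]-c[0],C[...,1]-c[1])<rr)
        m=m.astype(np.uint8);k,l,st,ce=cv2.connectedComponentsWithStats(m)
        i=1+st[1:,4].argmax();cs,_=cv2.findContours((l==i).astype(np.uint8),0,cv2.CHAIN_APPROX_NONE)
        q=cs[0][:,0];P=np.array([onplane(n,u,z)[:2] for u in q])
        (x,y),r=cv2.minEnclosingCircle(P.astype(np.float32))
        M=cv2.moments((P*1e4).astype(np.float32).reshape(-1,1,2));ctr=np.array([M['m10'],M['m01']])/M['m00']/1e4
        print(n,nm,st[i],ce[i].round(1),'circ',np.round((x,y,r),4),'cent',ctr.round(4),'A',M['m00']/1e8)
        if nm=='hex':
            v=P-ctr;a=np.arctan2(v[:,1],v[:,0]);R=np.hypot(*v.T)
            th=np.linspace(0,np.pi/3,61)[:-1]
            # 6-fold phase of radius -> corner direction
            ph=np.angle(np.sum((R-R.mean())*np.exp(6j*a)))/6;print('corner deg',np.degrees(ph)%60,'flat',(np.degrees(ph)+30)%60,R.max(),R.min())
            h=cv2.convexHull((P*1e5).astype(np.float32));ap=cv2.approxPolyDP(h,170,True)[:,0]/1e5
            for A,B in zip(ap,np.roll(ap,-1,0)):print('edge',np.round(A,4),(np.degrees(np.arctan2(*(B-A)[::-1]))+90)%60, np.linalg.norm(B-A))
s=status.observe();R=cv2.Rodrigues(s['tool_rot'])[0];print(R.round(3))
p=cv2.imread('pics/top0.png')
E
```

```text
top hex [314 230  21  20 282] [323.8 239.2] circ [ 0.5003 -0.1324  0.0203] cent [ 0.5003 -0.1327] A 0.000999027607177496
corner deg 41.055287667147375 flat 11.055287667147375 0.020469602416936083 0.015148497771525677
edge [ 0.5181 -0.1405] 6.1458893 0.021209488
edge [ 0.5158 -0.1194] 15.481354 0.021980053
edge [ 0.4945 -0.1139] 11.230026 0.017621528
edge [ 0.4813 -0.1255] 16.152306 0.021842908
edge [ 0.4874 -0.1465] 12.101074 0.01828389
edge [ 0.5048 -0.1521] 11.078506 0.01767818
top rim [125 244  27  26 485] [138.2 256.1] circ [0.4586 0.2047 0.0257] cent [0.4592 0.2059] A 0.0015640609620690346
scene hex [335 268  20  13 177] [344.5 273.9] circ [ 0.5003 -0.1365  0.0237] cent [ 0.5002 -0.1354] A 0.0012163871731230617
corner deg 41.815548327544896 flat 11.815548327544896 0.024325817801104897 0.014509186103847306
edge [ 0.5172 -0.12  ] 11.710068 0.018977765
edge [ 0.4991 -0.114 ] 0.7725525 0.011679512
edge [ 0.4891 -0.12  ] 15.485199 0.015572165
edge [ 0.4782 -0.1311] 13.53228 0.02260127
edge [ 0.4835 -0.1531] 14.452675 0.016843222
edge [ 0.4997 -0.1576] 7.411087 0.027154433
edge [ 0.5213 -0.1411] 11.021179 0.021511938
scene rim [193 217  23  12 167] [203.6 222.1] circ [0.456  0.2037 0.0296] cent [0.458  0.2029] A 0.001711917683070302
[[ 0.328 -0.001 -0.945]
 [ 0.945 -0.001  0.328]
 [-0.002 -1.     0.   ]]
```

move_arm([
  {"wy": 1, "fingers": 60},
  {"wy": 1},
  {"wy": 1},
  {"wy": 1},
  {"wy": 1},
  {"wy": 1},
  {"wy": 1},
  {"wy": 1},
], force=60)

```text
validation failed for argument at $.ta...
```

move_arm([
  {"wy": 1},
  {"wy": 1},
  {"wy": 1},
  {"wy": 0.9},
])

```text
validation failed for argument at $.ta...
```

```bash
cat >> h.py <<'E'
def st(tgt=None):
    s=status.observe();R=cv2.Rodrigues(s['tool_rot'])[0]
    print('t',round(s['t'],2),'tcp',s['tcp_pos'].round(4),'yaw',np.degrees(np.arctan2(R[1,0],R[0,0])).round(2),'ydir',R[:,1].round(4),'F',s['ft_force'].round(1),'M',s['wrist_torque'].round(2),'gap',round(s['finger_gap']*1e3,1),'q6',round(s['q'][5],2))
    if tgt is not None:
        print('tool units',(R.T@(np.array(tgt)-s['tcp_pos'])/.04).round(3))
    # correction to level
    y=R[:,1];ax=np.cross(y,[0,0,-1]);print('level corr tool units',(R.T@ax/np.radians(5)).round(3))
    return s,R
E
python3 -c "
from h import *
st([.5003,-.1325,.16])"
```

```text
t 0.1 tcp [0.1881 0.5428 0.2304] yaw 70.87 ydir [-8.0e-04 -1.4e-03 -1.0e+00] F [ 0.  -0.7 -0.2] M [ 0.02 -0.01 -0.  ] gap 85.6 q6 -0.21
tool units [-13.391   1.779 -12.906]
level corr tool units [-0.003  0.    -0.018]
```

move_arm([
  {"x": 0, "y": 0, "z": 0, "wx": 0, "wy": 1, "wz": 0, "fingers": 60},
  {"x": 0, "y": 0, "z": 0, "wx": 0, "wy": 1, "wz": 0, "fingers": 60},
  {"x": 0, "y": 0, "z": 0, "wx": 0, "wy": 1, "wz": 0, "fingers": 60},
  {"x": 0, "y": 0, "z": 0, "wx": 0, "wy": 1, "wz": 0, "fingers": 60},
  {"x": 0, "y": 0, "z": 0, "wx": 0, "wy": 1, "wz": 0, "fingers": 60},
  {"x": 0, "y": 0, "z": 0, "wx": 0, "wy": 1, "wz": 0, "fingers": 60},
  {"x": 0, "y": 0, "z": 0, "wx": 0, "wy": 1, "wz": 0, "fingers": 60},
  {"x": 0, "y": 0, "z": 0, "wx": 0, "wy": 1, "wz": 0, "fingers": 60},
], force=60)

```text
t: 0.9
tcp_pos: [0.1866, 0.5403, 0.2259]
tool_rot: [-1.541, -0.396, 0.407]
ft_force: [0.9, 0.6, -0.3]
finger_gap: 0.0599
```

move_arm([
  {"x": 0, "y": 0, "z": 0, "wx": 0, "wy": 1, "wz": 0, "fingers": 60},
  {"x": 0, "y": 0, "z": 0, "wx": 0, "wy": 1, "wz": 0, "fingers": 60},
  {"x": 0, "y": 0, "z": 0, "wx": 0, "wy": 1, "wz": 0, "fingers": 60},
  {"x": 0, "y": 0, "z": 0, "wx": 0, "wy": 0.9, "wz": 0, "fingers": 60},
])

```text
t: 1.3
tcp_pos: [0.1858, 0.5391, 0.2237]
tool_rot: [-1.579, -0.116, 0.13]
ft_force: [0.4, 0.3, -1.1]
finger_gap: 0.06
```

```bash
python3 -c "
from h import *
st([.5003,-.1325,.16])"
```

```text
t 1.3 tcp [0.1858 0.5391 0.2237] yaw 8.97 ydir [-0.0076 -0.0126 -0.9999] F [ 0.4  0.3 -1.1] M [ 0.01 -0.03  0.  ] gap 60.0 q6 0.87
tool units [  5.163   1.744 -17.791]
level corr tool units [ 0.129  0.    -0.108]
```

move_arm([
  {"x": 0.27, "y": 0, "z": -0.95, "wx": 0.15, "wy": -0.5, "wz": -0.1, "fingers": 60},
  {"x": 0.27, "y": 0, "z": -0.95, "wx": 0, "wy": 0, "wz": 0, "fingers": 60},
  {"x": 0.27, "y": 0, "z": -0.95, "wx": 0, "wy": 0, "wz": 0, "fingers": 60},
  {"x": 0.27, "y": 0, "z": -0.95, "wx": 0, "wy": 0, "wz": 0, "fingers": 60},
  {"x": 0.27, "y": 0, "z": -0.95, "wx": 0, "wy": 0, "wz": 0, "fingers": 60},
  {"x": 0.27, "y": 0, "z": -0.95, "wx": 0, "wy": 0, "wz": 0, "fingers": 60},
  {"x": 0.27, "y": 0, "z": -0.95, "wx": 0, "wy": 0, "wz": 0, "fingers": 60},
  {"x": 0.27, "y": 0, "z": -0.95, "wx": 0, "wy": 0, "wz": 0, "fingers": 60},
])

```text
t: 2.1
tcp_pos: [0.3297, 0.25, 0.2193]
tool_rot: [-1.565, -0.159, 0.168]
ft_force: [-0.3, -1.1, -0.1]
finger_gap: 0.0596
```

```bash
python3 -c "
from h import *
st([.5003,-.1325,.16])"
```

```text
t 2.1 tcp [0.3297 0.25   0.2193] yaw 11.94 ydir [-5.1e-03 -9.0e-04 -1.0e+00] F [-0.3 -1.1 -0.1] M [-0.05 -0.05 -0.  ] gap 59.6 q6 0.15
tool units [  2.202   1.47  -10.238]
level corr tool units [-0.002 -0.    -0.059]
```

move_arm([
  {"x": 0.22, "y": 0.1, "z": -1, "wx": 0, "wy": 0, "wz": -0.06, "fingers": 60},
  {"x": 0.22, "y": 0.1, "z": -1, "wx": 0, "wy": 0, "wz": 0, "fingers": 60},
  {"x": 0.22, "y": 0.1, "z": -1, "wx": 0, "wy": 0, "wz": 0, "fingers": 60},
  {"x": 0.22, "y": 0.1, "z": -1, "wx": 0, "wy": 0, "wz": 0, "fingers": 60},
  {"x": 0.22, "y": 0.1, "z": -1, "wx": 0, "wy": 0, "wz": 0, "fingers": 60},
  {"x": 0.22, "y": 0.1, "z": -1, "wx": 0, "wy": 0, "wz": 0, "fingers": 60},
  {"x": 0.22, "y": 0.1, "z": -1, "wx": 0, "wy": 0, "wz": 0, "fingers": 60},
  {"x": 0.22, "y": 0.1, "z": -1, "wx": 0, "wy": 0, "wz": 0, "fingers": 60},
])

```text
t: 2.9
tcp_pos: [0.467, -0.0615, 0.1858]
tool_rot: [-1.563, -0.165, 0.161]
ft_force: [0.8, 0.6, -0.1]
finger_gap: 0.0603
```

```bash
python3 -c "
from h import *
st([.5003,-.1325,.15])"
```

```text
t 2.9 tcp [ 0.467  -0.0615  0.1858] yaw 11.91 ydir [ 0.0021  0.0014 -1.    ] F [ 0.8  0.6 -0.1] M [ 0.02 -0.03  0.05] gap 60.3 q6 -0.59
tool units [ 0.446  0.894 -1.91 ]
level corr tool units [-0.011  0.     0.027]
```

move_arm([
  {"x": 0.2, "y": 0.4, "z": -0.9, "wx": 0, "wy": 0, "wz": 0, "fingers": 60},
  {"x": 0.2, "y": 0.4, "z": -0.8, "wx": 0, "wy": 0, "wz": 0, "fingers": 60},
  {"x": 0, "y": 0, "z": 0, "wx": 0, "wy": 0, "wz": 0, "fingers": 60},
])

```text
t: 3.2
tcp_pos: [0.4985, -0.1323, 0.1518]
tool_rot: [-1.565, -0.161, 0.157]
ft_force: [-0.5, 1.0, -0.2]
finger_gap: 0.0604
```

```bash
cat >> h.py <<'E'
def wrist(name):
    s=status.observe();R=cv2.Rodrigues(s['tool_rot'])[0]
    p,d=vision.snapshot('wrist');cv2.imwrite(f'pics/{name}.png',p);np.save(f'pics/{name}.npy',d)
    c=vision.get_calibration('wrist');H=c['hand_eye'];K=c['camera_matrix']
    T=np.eye(4);T[:3,:3]=R;T[:3,3]=s['tcp_pos'];T=T@H
    v,u=np.mgrid[:480,:640];P=np.stack([(u-K[0,2])/K[0,0]*d,(v-K[1,2])/K[1,1]*d,d],-1)
    C=P@T[:3,:3].T+T[:3,3]
    def onp(uv,z):
        r=T[:3,:3]@np.linalg.inv(K)@np.array([uv[0],uv[1],1.]);o=T[:3,3];return o+r*(z-o[2])/r[2]
    return p,d,C,onp
def outline(C,d,onp,c,z,rr,tol=.004):
    m=(abs(C[...,2]-z)<tol)&(np.hypot(C[...,0]-c[0],C[...,1]-c[1])<rr)&(d>0)
    k,l,s_,ce=cv2.connectedComponentsWithStats(m.astype(np.uint8));i=1+s_[1:,4].argmax()
    cs,_=cv2.findContours((l==i).astype(np.uint8),0,cv2.CHAIN_APPROX_NONE);q=max(cs,key=len)[:,0]
    P=np.array([onp(u,z)[:2] for u in q]);(x,y),r=cv2.minEnclosingCircle(P.astype(np.float32))
    M=cv2.moments((P*1e4).astype(np.float32).reshape(-1,1,2));ct=np.array([M['m10'],M['m01']])/M['m00']/1e4
    print('bbox',s_[i],'circ',np.round((x,y,r),4),'cent',ct.round(4),'area mm2',M['m00']/100,'zmed',np.median(C[l==i][:,2]).round(4))
    return P,ct
E
python3 -c "
from h import *
st([.5003,-.1325,.06])
p,d,C,onp=wrist('w1')
P,ct=outline(C,d,onp,(.5,-.1325),.0555,.03)
v=P-ct;a=np.arctan2(v[:,1],v[:,0]);R=np.hypot(*v.T)
print('flat',(np.degrees(np.angle(np.sum((R-R.mean())*np.exp(6j*a)))/6)+30)%60,R.min(),R.max())
outline(C,d,onp,(.5,-.1325),.0295,.04,.003)
"
```

```text
t 3.2 tcp [ 0.4985 -0.1323  0.1518] yaw 11.59 ydir [ 2.6e-03  5.0e-04 -1.0e+00] F [-0.5  1.  -0.2] M [ 0.    0.06 -0.  ] gap 60.4 q6 -0.69
tool units [ 0.036  2.296 -0.013]
level corr tool units [ 0.001 -0.     0.031]
bbox [ 302  210   53   59 2367] circ [ 0.4996 -0.1334  0.0208] cent [ 0.4995 -0.1335] area mm2 1112.5939648088813 zmed 0.0568
flat 10.419430761207188 0.017540414445993333 0.02082338049883109
bbox [ 283  185   91   90 3707] circ [ 0.4995 -0.1339  0.0348] cent [ 0.4996 -0.1338] area mm2 3641.428498033285 zmed 0.0309
```

View pics/w1.png

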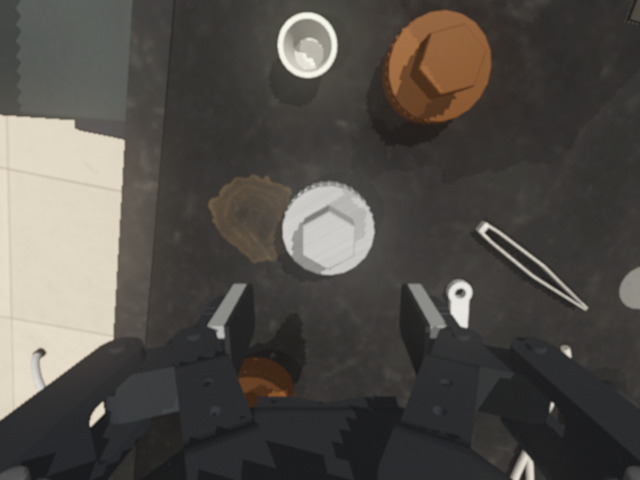

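The wrist view shows the steel cap at (328,230) between the open pads, square to the jaws. The wrist estimate agrees with the top view within about 1 mm. I'll descend now.

move_arm([
  {"x": 0.03, "y": 0.8, "z": -0.02, "wx": 0, "wy": 0.1, "wz": 0, "fingers": 52},
  {"x": 0, "y": 0.8, "z": 0, "wx": 0, "wy": 0, "wz": 0, "fingers": 52},
  {"x": 0, "y": 0.7, "z": 0, "wx": 0, "wy": 0, "wz": 0, "fingers": 52},
  {"x": 0, "y": 0, "z": 0, "wx": 0, "wy": 0, "wz": 0, "fingers": 52},
])

```text
t: 3.65
tcp_pos: [0.4998, -0.1286, 0.0601]
tool_rot: [-1.565, -0.157, 0.15]
ft_force: [-0.4, -0.4, -0.7]
finger_gap: 0.0519
```

```bash
python3 -c "
from h import *
st([.4998,-.1333,.034])"
```

```text
t 3.65 tcp [ 0.4998 -0.1286  0.0601] yaw 11.18 ydir [ 0.0046  0.0012 -1.    ] F [-0.4 -0.4 -0.7] M [ 0.03  0.03 -0.02] gap 51.9 q6 -0.68
tool units [-0.025  0.653 -0.116]
level corr tool units [-0.003 -0.     0.054]
```

move_arm([
  {"x": -0.02, "y": 0.3, "z": -0.12, "wx": 0, "wy": 0, "wz": 0.05, "fingers": 52},
  {"x": 0, "y": 0.3, "z": -0.02, "wx": 0, "wy": 0, "wz": 0, "fingers": 52},
  {"x": 0, "y": 0, "z": 0, "wx": 0, "wy": 0, "wz": 0, "fingers": 52},
])

```text
t: 3.95
tcp_pos: [0.5017, -0.1337, 0.0378]
tool_rot: [-1.567, -0.158, 0.153]
ft_force: [-1.3, 0.0, -1.2]
finger_gap: 0.0521
```

```bash
python3 -c "
from h import *
st([.4998,-.1333,.033])"
```

```text
t 3.95 tcp [ 0.5017 -0.1337  0.0378] yaw 11.31 ydir [ 0.0033 -0.0013 -1.    ] F [-1.3  0.  -1.2] M [-0.03  0.05  0.01] gap 52.1 q6 -0.69
tool units [-0.045  0.119  0.02 ]
level corr tool units [ 0.022 -0.     0.034]
```

move_arm([
  {"x": -0.04, "y": 0.13, "z": 0, "wx": 0.02, "wy": 0, "wz": 0.03, "fingers": 52},
  {"x": 0, "y": 0, "z": 0, "wx": 0, "wy": 0, "wz": 0, "fingers": 30},
  {"x": 0, "y": 0, "z": 0, "wx": 0, "wy": 0, "wz": 0, "fingers": 30},
  {"x": 0, "y": 0, "z": 0, "wx": 0, "wy": 0, "wz": 0, "fingers": 30},
  {"x": 0, "y": 0, "z": 0, "wx": 0, "wy": 0, "wz": 0, "fingers": 30},
], force=70)

```text
t: 4.45
tcp_pos: [0.5015, -0.1348, 0.0343]
tool_rot: [-1.567, -0.157, 0.153]
ft_force: [0.1, -0.1, -1.9]
finger_gap: 0.0349
```

```bash
python3 -c "
from h import *
st([.4998,-.1333,.033])"
```

```text
t 4.45 tcp [ 0.5015 -0.1348  0.0343] yaw 11.31 ydir [ 0.0033 -0.0015 -1.    ] F [ 0.1 -0.1 -1.9] M [ 0.06 -0.02 -0.04] gap 34.9 q6 -0.69
tool units [-0.033  0.032  0.044]
level corr tool units [ 0.025 -0.     0.033]
```

move_arm([
  {"x": 0, "y": -0.5, "z": 0, "wx": 0, "wy": 0, "wz": 0, "fingers": 30},
  {"x": 0, "y": -1, "z": 0, "wx": 0, "wy": 0, "wz": 0, "fingers": 30},
  {"x": 0, "y": -1, "z": 0, "wx": 0, "wy": 0, "wz": 0, "fingers": 30},
  {"x": 0, "y": -1, "z": 0, "wx": 0, "wy": 0, "wz": 0, "fingers": 30},
  {"x": 0, "y": -1, "z": 0, "wx": 0, "wy": 0, "wz": 0, "fingers": 30},
  {"x": 0, "y": 0, "z": 0, "wx": 0, "wy": 0, "wz": 0, "fingers": 30},
])

```text
t: 5.05
tcp_pos: [0.4981, -0.1332, 0.218]
tool_rot: [-1.562, -0.152, 0.158]
ft_force: [0.1, -0.5, -2.0]
finger_gap: 0.0348
```

```bash
python3 -c "
from h import *
st([.46,.10,.20])"
```

```text
t 5.05 tcp [ 0.4981 -0.1332  0.218 ] yaw 11.28 ydir [-0.0042  0.0024 -1.    ] F [ 0.1 -0.5 -2. ] M [-0.03 -0.09 -0.02] gap 34.8 q6 -0.69
tool units [0.208 0.468 5.902]
level corr tool units [-0.037 -0.    -0.041]
```

move_arm([
  {"x": 0.03, "y": 0, "z": 0.85, "wx": 0, "wy": 0, "wz": 0, "fingers": 30},
  {"x": 0.03, "y": 0, "z": 0.85, "wx": 0, "wy": 0, "wz": 0, "fingers": 30},
  {"x": 0.03, "y": 0, "z": 0.85, "wx": 0, "wy": 0, "wz": 0, "fingers": 30},
  {"x": 0.03, "y": 0, "z": 0.85, "wx": 0, "wy": 0, "wz": 0, "fingers": 30},
  {"x": 0.03, "y": 0, "z": 0.85, "wx": 0, "wy": 0, "wz": 0, "fingers": 30},
  {"x": 0.03, "y": 0, "z": 0.85, "wx": 0, "wy": 0, "wz": 0, "fingers": 30},
  {"x": 0.03, "y": 0, "z": 0.8, "wx": 0, "wy": 0, "wz": 0, "fingers": 30},
  {"x": 0, "y": 0, "z": 0, "wx": 0, "wy": 0, "wz": 0, "fingers": 30},
])

```text
t: 5.85
tcp_pos: [0.4544, 0.1072, 0.2113]
tool_rot: [-1.561, -0.141, 0.16]
ft_force: [-0.0, -0.5, -3.1]
finger_gap: 0.0345
```

```bash
python3 -c "
from h import *
st([.4592,.2055,.19])
p,d,C,onp=wrist('w2')
try:
  outline(C,d,onp,(.459,.2055),.1,.03,.003)
except Exception as e: print(e)
"
```

```text
t 5.85 tcp [0.4544 0.1072 0.2113] yaw 11.0 ydir [-0.0122  0.003  -0.9999] F [-0.  -0.5 -3.1] M [ 0.02 -0.04  0.02] gap 34.5 q6 -0.22
tool units [0.592 0.539 2.386]
level corr tool units [-0.061 -0.    -0.131]
bbox [ 328   53   72   77 4182] circ [0.4585 0.2053 0.0237] cent [0.4585 0.2054] area mm2 1682.6236688509584 zmed 0.1013
```

View pics/w2.png

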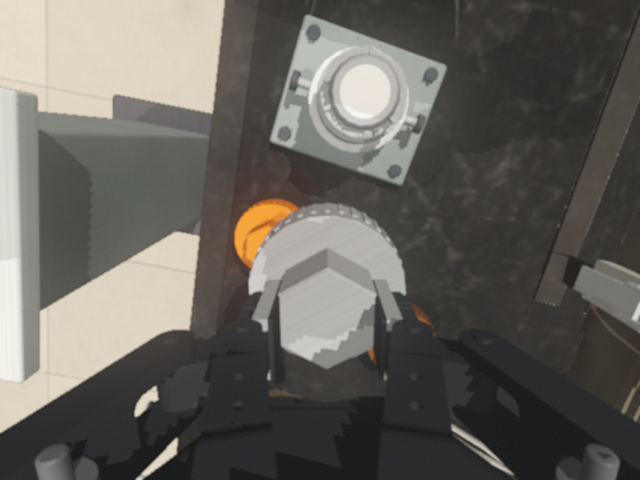

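Wrist view: the cap is firmly held, hexagon centred near (328,318). The vessel rim is near (362,92), with the orange look-alike clear of the path at (262,230). I'll measure the held cap's axis in the tool frame.

```bash
cat >> h.py <<'E'
def held(d,dz=.0215,ring=True):
    # d wrist depth; find cap parts in tool frame at tool y=-dz (hex top) and skirt plate
    c=vision.get_calibration('wrist');H=c['hand_eye'];K=c['camera_matrix']
    v,u=np.mgrid[:480,:640];P=np.stack([(u-K[0,2])/K[0,0]*d,(v-K[1,2])/K[1,1]*d,d],-1)
    T=P@H[:3,:3].T+H[:3,3]
    return T
E
python3 -c "
from h import *
d=np.load('pics/w2.npy');T=held(d)
m=(d>0)&(np.hypot(T[...,0],T[...,2])<.045)
print(np.histogram(T[m][:,1],bins=np.arange(-.06,.06,.004)))
def onp(uv,y):
    c=vision.get_calibration('wrist');H=c['hand_eye'];r=H[:3,:3]@np.linalg.inv(c['camera_matrix'])@np.array([uv[0],uv[1],1.]);o=H[:3,3];q=o+r*(y-o[1])/r[1];return q[[0,2]]
for y,rr,tol in((-.0215,.026,.003),(.0045,.037,.003)):
    m=(abs(T[...,1]-y)<tol)&(np.hypot(T[...,0],T[...,2])<rr)&(d>0)
    k,l,s,ce=cv2.connectedComponentsWithStats(m.astype(np.uint8));i=1+s[1:,4].argmax()
    cs,_=cv2.findContours((l==i).astype(np.uint8),0,cv2.CHAIN_APPROX_NONE);q=max(cs,key=len)[:,0]
    P=np.array([onp(a,y) for a in q]);print(s[i],'circ',cv2.minEnclosingCircle(P.astype(np.float32)),'med y',np.median(T[l==i][:,1]),P.min(0),P.max(0))
"
```

```text
(array([5591, 1927, 1293,  820,  618,  977,  449,  556,  608, 7639,  616,
        550,  474,  303,  253, 5917,  769,  405,  210,  196,  174,  132,
         60,    2,    0,    0,    0,    0,    0]), array([-6.00000000e-02, -5.60000000e-02, -5.20000000e-02, -4.80000000e-02,
       -4.40000000e-02, -4.00000000e-02, -3.60000000e-02, -3.20000000e-02,
       -2.80000000e-02, -2.40000000e-02, -2.00000000e-02, -1.60000000e-02,
       -1.20000000e-02, -8.00000000e-03, -4.00000000e-03,  5.55111512e-17,
        4.00000000e-03,  8.00000000e-03,  1.20000000e-02,  1.60000000e-02,
        2.00000000e-02,  2.40000000e-02,  2.80000000e-02,  3.20000000e-02,
        3.60000000e-02,  4.00000000e-02,  4.40000000e-02,  4.80000000e-02,
        5.20000000e-02,  5.60000000e-02]))
[ 262  265  132  104 7797] circ ((1.1550002909643808e-07, 0.003912737127393484), 0.02469729445874691) med y -0.022780826106418336 [-0.02393741 -0.01972295] [0.02386633 0.02234963]
[ 248  213  158   82 6511] circ ((-0.00026003457605838776, 0.003323876764625311), 0.03460557013750076) med y 0.003195225643789823 [-0.03470356 -0.00047606] [0.03413109 0.03590132]
```

move_arm([
  {"x": 0.3, "y": 0, "z": 0.8, "wx": -0.06, "wy": 0, "wz": -0.13, "fingers": 30},
  {"x": 0.2, "y": 0.1, "z": 0.8, "wx": 0, "wy": 0, "wz": 0, "fingers": 30},
  {"x": 0.1, "y": 0.4, "z": 0.7, "wx": 0, "wy": 0, "wz": 0, "fingers": 30},
  {"x": 0, "y": 0.4, "z": 0, "wx": 0, "wy": 0, "wz": 0, "fingers": 30},
  {"x": 0, "y": 0, "z": 0, "wx": 0, "wy": 0, "wz": 0, "fingers": 30},
])

```text
t: 6.4
tcp_pos: [0.4615, 0.199, 0.1705]
tool_rot: [-1.57, -0.145, 0.149]
ft_force: [-0.5, 0.5, -3.0]
finger_gap: 0.0344
```

```bash
python3 -c "
from h import *
st([.459,.2043,.145])
"
```

```text
t 6.4 tcp [0.4615 0.199  0.1705] yaw 10.71 ydir [-0.0025 -0.0045 -1.    ] F [-0.5  0.5 -3. ] M [-0.01  0.01 -0.02] gap 34.4 q6 -0.01
tool units [-0.033  0.638  0.145]
level corr tool units [ 0.045 -0.    -0.038]
```

move_arm([
  {"x": -0.03, "y": 0.3, "z": 0.15, "wx": 0.05, "wy": 0, "wz": -0.04, "fingers": 30},
  {"x": 0, "y": 0.25, "z": 0, "wx": 0, "wy": 0, "wz": 0, "fingers": 30},
  {"x": 0, "y": 0, "z": 0, "wx": 0, "wy": 0, "wz": 0, "fingers": 30},
])

```text
t: 6.7
tcp_pos: [0.4596, 0.2027, 0.1468]
tool_rot: [-1.566, -0.144, 0.145]
ft_force: [0.2, -0.1, -2.7]
finger_gap: 0.0348
```

```bash
python3 -c "
from h import *
st([.459,.2043,.145])
for n in('scene','top'):
    p,d=vision.snapshot(n);u,v=proj(n,[.459,.206,.11]).astype(int)
    cv2.imwrite(f'pics/{n}1.png',cv2.resize(p[max(0,v-70):v+70,max(0,u-80):u+80],None,fx=4,fy=4,interpolation=cv2.INTER_CUBIC))
"
```

```text
t 6.7 tcp [0.4596 0.2027 0.1468] yaw 10.54 ydir [-2.e-04  2.e-04 -1.e+00] F [ 0.2 -0.1 -2.7] M [-0.08  0.    0.  ] gap 34.8 q6 -0.01
tool units [-0.006  0.044  0.042]
level corr tool units [-0.003 -0.    -0.002]
```

View pics/scene1.png

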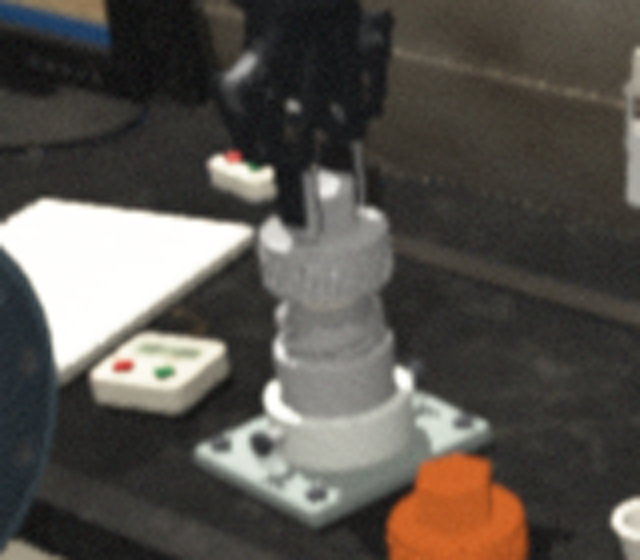

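View pics/top1.png

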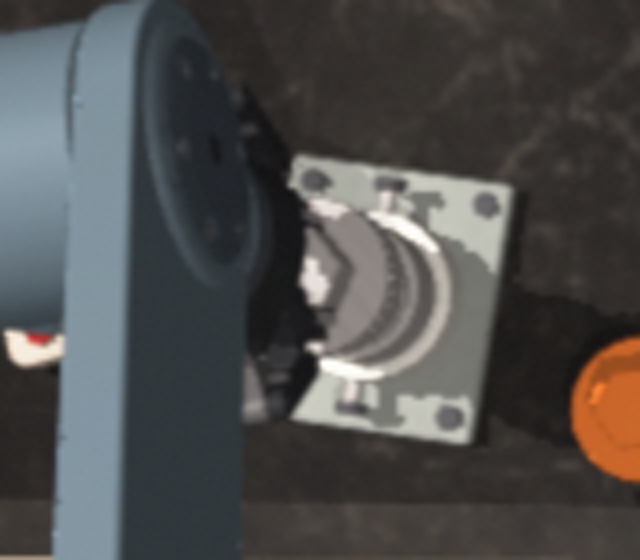

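Scene crop: the cap sits directly above the neck, its centre at about (326,260) on the line of the vessel axis (334,350)→(330,310). It also looks level. I'll lower it onto the ring.

move_arm([
  {"x": -0.01, "y": 0.1, "z": 0.04, "wx": 0, "wy": 0, "wz": 0, "fingers": 30},
  {"x": 0, "y": 0.15, "z": 0, "wx": 0, "wy": 0, "wz": 0, "fingers": 30},
  {"x": 0, "y": 0.1, "z": 0, "wx": 0, "wy": 0, "wz": 0, "fingers": 30},
])

```text
t: 7.1
tcp_pos: [0.4614, 0.2043, 0.1352]
tool_rot: [-1.565, -0.148, 0.139]
ft_force: [-0.1, -0.6, -2.2]
finger_gap: 0.0344
```

```bash
python3 -c "
from h import *
st([.459,.2043,.125])
"
```

```text
t 7.1 tcp [0.4614 0.2043 0.1352] yaw 10.49 ydir [ 0.0058  0.0013 -1.    ] F [-0.1 -0.6 -2.2] M [ 0.07  0.02 -0.05] gap 34.4 q6 -0.0
tool units [-0.061  0.256  0.01 ]
level corr tool units [-0.002  0.     0.068]
```

move_arm([
  {"x": -0.06, "y": 0.05, "z": 0, "wx": 0, "wy": 0, "wz": 0.07, "fingers": 30},
  {"x": -0.01, "y": 0.07, "z": 0, "wx": 0, "wy": 0, "wz": 0, "fingers": 30},
  {"x": 0, "y": 0, "z": 0, "wx": 0, "wy": 0, "wz": 0, "fingers": 30},
])

```text
t: 7.4
tcp_pos: [0.4581, 0.2037, 0.1294]
tool_rot: [-1.566, -0.143, 0.145]
ft_force: [-0.2, -0.4, -2.2]
finger_gap: 0.0349
```

```bash
python3 -c "
from h import *
st([.459,.2043,.125])
"
```

```text
t 7.4 tcp [0.4581 0.2037 0.1294] yaw 10.5 ydir [-1.7e-03 -2.0e-04 -1.0e+00] F [-0.2 -0.4 -2.2] M [-0.01  0.03  0.03] gap 34.9 q6 -0.0
tool units [0.026 0.109 0.01 ]
level corr tool units [-0.002 -0.    -0.019]
```

move_arm([
  {"x": 0.02, "y": 0.05, "z": 0.01, "wx": 0, "wy": 0, "wz": -0.02, "fingers": 30},
  {"x": 0, "y": 0.05, "z": 0, "wx": 0, "wy": 0, "wz": 0, "fingers": 30},
  {"x": 0, "y": 0, "z": 0, "wx": 0, "wy": 0, "wz": 0, "fingers": 30},
])

```text
t: 7.7
tcp_pos: [0.459, 0.2044, 0.1252]
tool_rot: [-1.566, -0.144, 0.143]
ft_force: [0.7, -0.4, -3.2]
finger_gap: 0.0347
```

```bash
python3 -c "
from h import *
st([.459,.2043,.125])
"
```

```text
t 7.7 tcp [0.459  0.2044 0.1252] yaw 10.5 ydir [ 7.e-04  3.e-04 -1.e+00] F [ 0.7 -0.4 -3.2] M [0.   0.02 0.05] gap 34.7 q6 -0.0
tool units [-0.001  0.006 -0.002]
level corr tool units [-0.002  0.     0.008]
```

move_arm([
  {"x": 0, "y": 0.05, "z": 0, "wx": 0, "wy": 0, "wz": 0, "fingers": 30},
  {"x": 0, "y": 0, "z": 0, "wx": 0, "wy": 0, "wz": 0, "fingers": 30},
])

```text
t: 7.9
tcp_pos: [0.4596, 0.2046, 0.1248]
tool_rot: [-1.566, -0.146, 0.143]
ft_force: [-0.1, 0.2, -2.2]
finger_gap: 0.0346
```

```bash
python3 -c "
from h import *
st([.459,.2043,.125])
"
```

```text
t 7.9 tcp [0.4596 0.2046 0.1248] yaw 10.52 ydir [ 1.8e-03  3.0e-04 -1.0e+00] F [-0.1  0.2 -2.2] M [-0.01  0.09 -0.02] gap 34.6 q6 -0.0
tool units [-0.017 -0.006 -0.004]
level corr tool units [-0.    -0.     0.021]
```

move_arm([
  {"x": -0.01, "y": 0.06, "z": 0, "wx": 0, "wy": 0, "wz": 0.02, "fingers": 30},
  {"x": 0, "y": 0.03, "z": 0, "wx": 0, "wy": 0, "wz": 0, "fingers": 30},
])

```text
t: 8.1
tcp_pos: [0.46, 0.2047, 0.1243]
tool_rot: [-1.566, -0.146, 0.144]
ft_force: [-6.9, -1.3, 9.4]
finger_gap: 0.0347
```

```bash
python3 -c "
from h import *
st([.459,.2043,.122])
"
```

```text
t 8.1 tcp [0.46   0.2047 0.1243] yaw 10.55 ydir [ 0.0012 -0.     -1.    ] F [-6.9 -1.3  9.4] M [-0.39  1.39  0.03] gap 34.7 q6 -0.0
tool units [-0.028  0.058 -0.005]
level corr tool units [ 0.003 -0.     0.014]
```

move_arm([
  {"x": -0.04, "y": 0, "z": 0, "wx": 0, "wy": 0, "wz": 0, "fingers": 30},
  {"x": 0, "y": 0, "z": 0, "wx": 0, "wy": 0, "wz": 0, "fingers": 30},
])

```text
t: 8.3
tcp_pos: [0.459, 0.2045, 0.1249]
tool_rot: [-1.566, -0.147, 0.142]
ft_force: [-0.4, -0.4, -2.7]
finger_gap: 0.0343
```

```bash
python3 -c "
from h import *
st([.459,.2043,.122])
"
```

```text
t 8.3 tcp [0.459  0.2045 0.1249] yaw 10.55 ydir [ 2.9e-03  2.0e-04 -1.0e+00] F [-0.4 -0.4 -2.7] M [-0.02  0.07 -0.02] gap 34.3 q6 -0.0
tool units [-0.     0.071 -0.005]
level corr tool units [0.004 0.    0.033]
```

```bash
cat >> h.py <<'E'
def tw(c=(.4588,.2058),z=None,o=.0013):
    s=status.observe();R=cv2.Rodrigues(s['tool_rot'])[0]
    t=np.array([c[0],c[1],z if z else s['tcp_pos'][2]])-o*R[:,2]; t[2]=z if z else s['tcp_pos'][2]
    print('cap z rel rim',round((s['tcp_pos'][2]-.0343-.1)*1e3,1)); st(t)
E
```

move_arm([
  {"x": 0, "y": 0.06, "z": 0, "wx": 0, "wy": 0, "wz": 0.03, "fingers": 30},
  {"x": 0, "y": 0.04, "z": 0, "wx": 0, "wy": -0.5, "wz": 0, "fingers": 30},
  {"x": 0, "y": 0.04, "z": 0, "wx": 0, "wy": -1, "wz": 0, "fingers": 30},
  {"x": 0, "y": 0.04, "z": 0, "wx": 0, "wy": -1, "wz": 0, "fingers": 30},
])

```text
t: 8.7
tcp_pos: [0.4615, 0.206, 0.1243]
tool_rot: [-1.546, -0.324, 0.316]
ft_force: [-8.0, 0.3, 15.2]
finger_gap: 0.0344
```

```bash
python3 -c "
from h import *
tw()
"
```

```text
cap z rel rim -10.0
t 8.7 tcp [0.4615 0.206  0.1243] yaw 23.34 ydir [ 0.0047  0.0025 -1.    ] F [-8.   0.3 15.2] M [-0.12  1.86 -0.36] gap 34.4 q6 -0.22
tool units [-0.065 -0.    -0.01 ]
level corr tool units [-0.005  0.     0.06 ]
```

move_arm([
  {"x": -0.06, "y": 0.02, "z": -0.01, "wx": 0, "wy": -1, "wz": 0.06, "fingers": 30},
  {"x": -0.01, "y": 0.03, "z": 0, "wx": 0, "wy": -1, "wz": 0.01, "fingers": 30},
  {"x": -0.01, "y": 0.03, "z": 0, "wx": 0, "wy": -1, "wz": 0.01, "fingers": 30},
  {"x": -0.01, "y": 0.03, "z": 0, "wx": 0, "wy": -1, "wz": 0.01, "fingers": 30},
])

```text
t: 9.1
tcp_pos: [0.4618, 0.206, 0.1244]
tool_rot: [-1.485, -0.606, 0.598]
ft_force: [-2.7, 0.1, 8.7]
finger_gap: 0.0341
```

```bash
python3 -c "
from h import *
tw()
"
```

```text
cap z rel rim -9.9
t 9.1 tcp [0.4618 0.206  0.1244] yaw 44.11 ydir [ 0.0047  0.0027 -1.    ] F [-2.7  0.1  8.7] M [ 0.12  0.65 -0.21] gap 34.1 q6 -0.59
tool units [-0.057 -0.     0.015]
level corr tool units [ 0.015 -0.     0.06 ]
```

move_arm([
  {"x": -0.03, "y": 0.02, "z": 0, "wx": 0, "wy": -1, "wz": 0.06, "fingers": 30},
  {"x": -0.01, "y": 0.03, "z": 0.01, "wx": 0, "wy": -1, "wz": 0.01, "fingers": 30},
  {"x": -0.01, "y": 0.03, "z": 0.01, "wx": 0, "wy": -1, "wz": 0.01, "fingers": 30},
  {"x": -0.01, "y": 0.03, "z": 0.01, "wx": 0, "wy": -1, "wz": 0.01, "fingers": 30},
])

```text
t: 9.5
tcp_pos: [0.4615, 0.2074, 0.1239]
tool_rot: [-1.386, -0.884, 0.876]
ft_force: [-3.9, 1.9, 7.9]
finger_gap: 0.0347
```

```bash
python3 -c "
from h import *
tw()
"
```

```text
cap z rel rim -10.4
t 9.5 tcp [0.4615 0.2074 0.1239] yaw 64.84 ydir [ 0.0041  0.0019 -1.    ] F [-3.9  1.9  7.9] M [ 0.26  1.06 -0.31] gap 34.7 q6 -0.95
tool units [-0.066 -0.     0.012]
level corr tool units [0.033 0.    0.04 ]
```

move_arm([
  {"x": -0.06, "y": 0.02, "z": 0.01, "wx": 0.03, "wy": -1, "wz": 0.04, "fingers": 30},
  {"x": -0.01, "y": 0.03, "z": 0.01, "wx": 0.01, "wy": -1, "wz": 0.01, "fingers": 30},
  {"x": -0.01, "y": 0.03, "z": 0.01, "wx": 0.01, "wy": -1, "wz": 0.01, "fingers": 30},
  {"x": -0.01, "y": 0.03, "z": 0.01, "wx": 0.01, "wy": -1, "wz": 0.01, "fingers": 30},
])

```text
t: 9.9
tcp_pos: [0.4611, 0.2056, 0.121]
tool_rot: [-1.247, -1.151, 1.147]
ft_force: [-4.4, -1.0, 14.5]
finger_gap: 0.0343
```

```bash
python3 -c "
from h import *
tw()
"
```

```text
cap z rel rim -13.3
t 9.9 tcp [0.4611 0.2056 0.121 ] yaw 85.34 ydir [ 0.0019  0.0011 -1.    ] F [-4.4 -1.  14.5] M [-0.08  0.7  -3.3 ] gap 34.3 q6 -1.31
tool units [-0.    -0.     0.024]
level corr tool units [0.021 0.    0.015]
```

The height fell from -10 to -13.3 mm and the CCW torque rose to 3.3 N m, so the cap is in the gaps and against the teeth. I'll ease back slightly and press down.

move_arm([
  {"x": 0, "y": 0.05, "z": 0.01, "wx": 0.02, "wy": 0.4, "wz": 0.01, "fingers": 30},
  {"x": 0, "y": 0.06, "z": 0, "wx": 0, "wy": 0, "wz": 0, "fingers": 30},
  {"x": 0, "y": 0.06, "z": 0, "wx": 0, "wy": 0, "wz": 0, "fingers": 30},
])

```text
t: 10.2
tcp_pos: [0.4628, 0.2058, 0.1184]
tool_rot: [-1.265, -1.121, 1.115]
ft_force: [-9.3, -1.9, 17.5]
finger_gap: 0.035
```

```bash
python3 -c "
from h import *
tw()
"
```

```text
cap z rel rim -15.9
t 10.2 tcp [0.4628 0.2058 0.1184] yaw 82.95 ydir [ 0.0026  0.0025 -1.    ] F [-9.3 -1.9 17.5] M [-0.55  1.83 -1.04] gap 35.0 q6 -1.27
tool units [-0.013 -0.     0.065]
level corr tool units [0.026 0.    0.032]
```

move_arm([
  {"x": -0.01, "y": 0.03, "z": 0.06, "wx": 0.03, "wy": 0.2, "wz": 0.03, "fingers": 30},
  {"x": 0, "y": 0.06, "z": 0.01, "wx": 0, "wy": 0, "wz": 0, "fingers": 30},
  {"x": 0, "y": 0.04, "z": 0.01, "wx": 0, "wy": 0, "wz": 0, "fingers": 30},
])

```text
t: 10.5
tcp_pos: [0.4619, 0.2057, 0.1166]
tool_rot: [-1.276, -1.106, 1.1]
ft_force: [-7.9, -3.4, 21.3]
finger_gap: 0.0345
```

```bash
python3 -c "
from h import *
tw()
"
```

```text
cap z rel rim -17.7
t 10.5 tcp [0.4619 0.2057 0.1166] yaw 81.77 ydir [ 4.e-03  6.e-04 -1.e+00] F [-7.9 -3.4 21.3] M [-0.7   1.47 -0.49] gap 34.5 q6 -1.24
tool units [-0.01  -0.     0.045]
level corr tool units [ 0.044 -0.     0.013]
```

The cap is at -17.7 mm, so it's dropped in. Now screw clockwise.

move_arm([
  {"x": -0.01, "y": 0, "z": 0.04, "wx": 0.04, "wy": 0.8, "wz": 0.01, "fingers": 30},
  {"x": 0, "y": 0.02, "z": 0, "wx": 0, "wy": 1, "wz": 0, "fingers": 30},
  {"x": 0, "y": 0.02, "z": 0, "wx": 0, "wy": 1, "wz": 0, "fingers": 30},
])

```text
t: 10.8
tcp_pos: [0.4613, 0.2063, 0.1157]
tool_rot: [-1.37, -0.917, 0.912]
ft_force: [1.3, 1.1, 4.8]
finger_gap: 0.0343
```

```bash
python3 -c "
from h import *
tw()
"
```

```text
cap z rel rim -18.6
t 10.8 tcp [0.4613 0.2063 0.1157] yaw 67.44 ydir [ 0.003   0.0016 -1.    ] F [1.3 1.1 4.8] M [ 0.26 -0.39  0.06] gap 34.3 q6 -0.99
tool units [-0.035 -0.     0.02 ]
level corr tool units [0.025 0.    0.031]
```

move_arm([
  {"x": -0.01, "y": 0.02, "z": 0.01, "wx": 0.02, "wy": 1, "wz": 0.03, "fingers": 30},
  {"x": 0, "y": 0.03, "z": 0, "wx": 0, "wy": 1, "wz": 0.01, "fingers": 30},
  {"x": 0, "y": 0.03, "z": 0, "wx": 0, "wy": 1, "wz": 0.01, "fingers": 30},
  {"x": 0, "y": 0.03, "z": 0, "wx": 0, "wy": 1, "wz": 0.01, "fingers": 30},
])

```text
t: 11.2
tcp_pos: [0.4631, 0.205, 0.114]
tool_rot: [-1.482, -0.641, 0.64]
ft_force: [-5.8, -1.1, 13.0]
finger_gap: 0.0343
```

```bash
python3 -c "
from h import *
tw()
"
```

```text
cap z rel rim -20.3
t 11.2 tcp [0.4631 0.205  0.114 ] yaw 46.93 ydir [ 0.0033 -0.0063 -1.    ] F [-5.8 -1.1 13. ] M [-0.61  1.09  0.24] gap 34.3 q6 -0.63
tool units [-0.059 -0.     0.06 ]
level corr tool units [ 0.077 -0.    -0.027]
```

move_arm([
  {"x": -0.04, "y": 0.01, "z": 0.04, "wx": 0.08, "wy": 1, "wz": -0.02, "fingers": 30},
  {"x": 0, "y": 0.03, "z": 0, "wx": 0.01, "wy": 1, "wz": 0.01, "fingers": 30},
  {"x": -0.01, "y": 0.03, "z": 0, "wx": 0.01, "wy": 1, "wz": 0.01, "fingers": 30},
  {"x": -0.01, "y": 0.03, "z": 0, "wx": 0.01, "wy": 1, "wz": 0.01, "fingers": 30},
])

```text
t: 11.6
tcp_pos: [0.4625, 0.204, 0.1124]
tool_rot: [-1.542, -0.361, 0.361]
ft_force: [-4.5, -1.3, 11.9]
finger_gap: 0.0348
```

```bash
python3 -c "
from h import *
tw()
"
```

```text
cap z rel rim -21.9
t 11.6 tcp [0.4625 0.204  0.1124] yaw 26.37 ydir [ 7.0e-04 -1.7e-03 -1.0e+00] F [-4.5 -1.3 11.9] M [-0.57  0.99  0.32] gap 34.8 q6 -0.28
tool units [-0.063 -0.     0.05 ]
level corr tool units [ 0.021  0.    -0.001]
```

move_arm([
  {"x": -0.04, "y": 0.01, "z": 0.04, "wx": 0.02, "wy": 1, "wz": 0, "fingers": 30},
  {"x": -0.01, "y": 0.03, "z": 0, "wx": 0.01, "wy": 1, "wz": 0.01, "fingers": 30},
  {"x": -0.01, "y": 0.03, "z": 0, "wx": 0.01, "wy": 1, "wz": 0.01, "fingers": 30},
  {"x": -0.01, "y": 0.03, "z": 0, "wx": 0.01, "wy": 1, "wz": 0.01, "fingers": 30},
])

```text
t: 12.0
tcp_pos: [0.4616, 0.2034, 0.1105]
tool_rot: [-1.571, -0.081, 0.079]
ft_force: [-5.2, -2.8, 12.0]
finger_gap: 0.0348
```

```bash
python3 -c "
from h import *
tw()
"
```

```text
cap z rel rim -23.8
t 12.0 tcp [0.4616 0.2034 0.1105] yaw 5.81 ydir [ 0.0014 -0.0015 -1.    ] F [-5.2 -2.8 12. ] M [-0.83  1.13  0.28] gap 34.8 q6 0.08
tool units [-0.063 -0.     0.034]
level corr tool units [0.018 0.    0.015]
```

move_arm([
  {"x": -0.03, "y": 0.01, "z": 0.03, "wx": 0.02, "wy": 1, "wz": 0, "fingers": 30},
  {"x": -0.01, "y": 0.02, "z": 0, "wx": 0.01, "wy": 1, "wz": 0.01, "fingers": 30},
])

```text
t: 12.2
tcp_pos: [0.4612, 0.2039, 0.1099]
tool_rot: [-1.57, 0.059, -0.064]
ft_force: [-0.5, -3.0, 8.8]
finger_gap: 0.0345
```

```bash
python3 -c "
from h import *
tw()
"
```

```text
cap z rel rim -24.4
t 12.2 tcp [0.4612 0.2039 0.1099] yaw -4.5 ydir [ 3.3e-03 -2.0e-04 -1.0e+00] F [-0.5 -3.   8.8] M [-0.71  0.46  0.14] gap 34.5 q6 0.26
tool units [-0.062 -0.     0.009]
level corr tool units [-0.001 -0.     0.038]
```

move_arm([
  {"x": -0.02, "y": 0.02, "z": 0.01, "wx": 0, "wy": 1, "wz": 0.03, "fingers": 30},
  {"x": 0, "y": 0.02, "z": 0, "wx": 0, "wy": 0.6, "wz": 0.01, "fingers": 30},
])

```text
t: 12.4
tcp_pos: [0.4598, 0.2036, 0.1099]
tool_rot: [-1.567, 0.175, -0.172]
ft_force: [-12.7, 0.4, 19.4]
finger_gap: 0.0344
```

```bash
python3 -c "
from h import *
tw()
"
```

```text
cap z rel rim -24.4
t 12.4 tcp [0.4598 0.2036 0.1099] yaw -12.67 ydir [-0.0026 -0.0025 -1.    ] F [-12.7   0.4  19.4] M [-0.2   2.39  0.78] gap 34.4 q6 0.4
tool units [-0.036  0.     0.015]
level corr tool units [ 0.034  0.    -0.022]
```

Depth has stopped at -24.4 mm while torque rises, so the plate is on the rim. One last nudge, then I'll release and retreat.

move_arm([
  {"x": 0, "y": 0, "z": 0, "wx": 0.03, "wy": 0.7, "wz": -0.02, "fingers": 30},
  {"x": 0, "y": 0, "z": 0, "wx": 0, "wy": 0, "wz": 0, "fingers": 30},
])

```text
t: 12.6
tcp_pos: [0.4588, 0.2038, 0.1099]
tool_rot: [-1.562, 0.221, -0.218]
ft_force: [-0.6, 0.2, 1.7]
finger_gap: 0.0345
```

```bash
python3 -c "
from h import *
tw()
"
```

```text
cap z rel rim -24.4
t 12.6 tcp [0.4588 0.2038 0.1099] yaw -16.04 ydir [-0.0019 -0.0016 -1.    ] F [-0.6  0.2  1.7] M [-0.17  0.02  0.72] gap 34.5 q6 0.46
tool units [-0.015 -0.     0.016]
level corr tool units [ 0.024 -0.    -0.016]
```

move_arm([
  {"x": 0, "y": 0, "z": 0, "wx": 0, "wy": 0, "wz": 0, "fingers": 55},
  {"x": 0, "y": 0, "z": 0, "wx": 0, "wy": 0, "wz": 0, "fingers": 55},
  {"x": 0, "y": 0, "z": 0, "wx": 0, "wy": 0, "wz": 0, "fingers": 55},
  {"x": 0, "y": -0.5, "z": 0, "wx": 0, "wy": 0, "wz": 0, "fingers": 55},
  {"x": 0, "y": -0.8, "z": 0, "wx": 0, "wy": 0, "wz": 0, "fingers": 55},
  {"x": 0, "y": -0.8, "z": 0, "wx": 0, "wy": 0, "wz": 0, "fingers": 55},
  {"x": 0, "y": 0, "z": 0, "wx": 0, "wy": 0, "wz": 0, "fingers": 55},
])

```text
t: 13.3
tcp_pos: [0.4584, 0.2036, 0.1938]
tool_rot: [-1.562, 0.222, -0.213]
ft_force: [0.5, 0.8, 0.9]
finger_gap: 0.0549
```

```bash
python3 -c "
from h import *
st()
p,d,C,onp=wrist('w3')
outline(C,d,onp,(.459,.2055),.1313,.03,.004)
P,ct=outline(C,d,onp,(.459,.2055),.1053,.04,.004)
m=(abs(C[...,2]-.1313)<.005)&(np.hypot(C[...,0]-.459,C[...,1]-.2055)<.016);q=C[m]
A=np.c_[q[:,:2]-q[:,:2].mean(0),np.ones(len(q))];print('tilt',np.linalg.lstsq(A,q[:,2],rcond=None)[0])
p,d=vision.snapshot('scene');cv2.imwrite('pics/scene2.png',cv2.resize(p[170:310,130:290],None,fx=4,fy=4,interpolation=cv2.INTER_CUBIC))
"
```

```text
t 13.3 tcp [0.4584 0.2036 0.1938] yaw -15.89 ydir [-0.0058 -0.0013 -1.    ] F [0.5 0.8 0.9] M [ 0.01 -0.    0.01] gap 54.9 q6 0.46
level corr tool units [ 0.032  0.    -0.06 ]
bbox [ 297  214   61   68 3135] circ [0.4589 0.2061 0.0208] cent [0.4589 0.2061] area mm2 1116.5103493365646 zmed 0.1327
bbox [ 276  185  104  101 4751] circ [0.4588 0.2058 0.0349] cent [0.4589 0.2058] area mm2 3663.55714769125 zmed 0.1067
tilt [-0.00057313 -0.00107811  0.13271483]
```

View pics/w3.png

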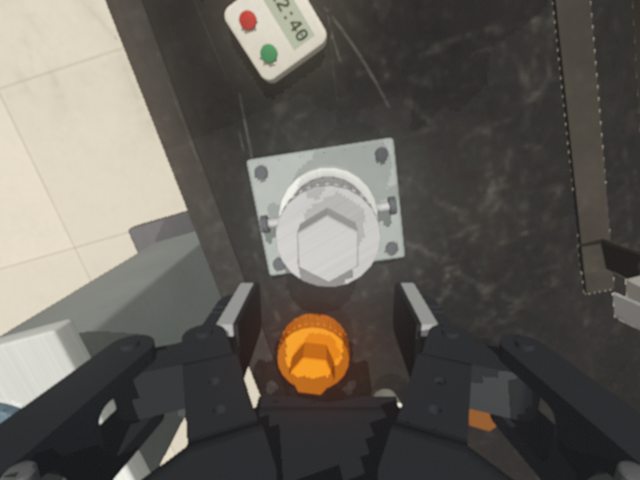

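View pics/scene2.png

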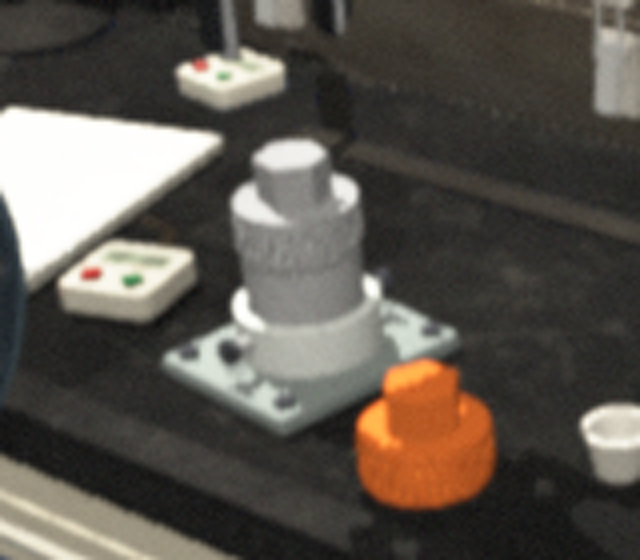

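The cap is level (about 0.001 rad) and on the axis. Its top is at 0.1327 m, or 0.1314 m after removing the 1.3 mm camera bias seen on both the table and the rim. That puts its origin at about -24.1 mm. The gripper is clear, so I'm handing in.

```bash
python3 -c "
from bench import workorder,status
print(workorder.sign_off(),status.observe()['t'])"
```

```text
the job is handed in; nothing more can be done
the job is handed in; nothing more can be done
```

The steel cap is screwed fully home on the vessel and released, and I handed the job in at about 13.5 s of the 61 s allowed.

- **How it went:** I gripped the cap across its hexagon and set it level on the ring, about 10 mm below the rim. I turned it counter-clockwise about 75° until it dropped into the thread starts at about -18 mm. I then screwed it clockwise about 98° until the depth stopped changing (-24.4 mm by the tool) and the torque rose. After opening the fingers, I lifted the arm clear.
- **Depth:** the last wrist picture put the cap's origin about 24.1 mm below the rim, against a limit of 23.2 mm. That includes a correction for a camera height error of about 1.3 mm. Without it the reading would be about 22.8 mm, short of the limit. The tool-height reading and the stop in travel support the corrected figure.
- **Position and level:** the cap centre was within about 1 mm of the rim centre, and the tilt was about 0.001 rad.
- **What disagreed:** estimates of the cap and rim centres from the different views differed by about 1–3 mm. During the turning, sideways forces reached about 13 N, because the arm drifted 1–3 mm towards +x when pressing; I corrected this as I went.
- **Bystanders:** the arm never came near the crucible, wrench or bottle while low, but I did not measure their positions again at the end.

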